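# Put the microscope lenses back in their colour-coded cups

### The arm

A 6-joint arm with a two-finger parallel gripper is mounted at the origin on the work surface. World frame = base frame: x ahead of the robot, y to its left, z up, the work surface at z = 0. Lengths are in m, angles in rad, forces in N, time in s.
With the tool pointing down it reaches from about 0.325 to 0.75 m from the base axis. Payload 7.6 kg.
Tool frame: the origin (TCP) lies at the centre of the arm's flange, where the gripper is bolted on; the fingertips stand 173 mm ahead of it and the grasp point (between the pads) lies 155 mm ahead of it (grip_point_offset is the z of the grasp point in the tool frame, in m); z points along the fingers, x is the direction in which the jaws open and shut, and the axes are right-handed (so a half turn about z gives the same grasp; the last joint's range is limited). The gripper opens to 85 mm and grips with 20 to 120 N. Pads are 22 mm wide; open, the fingers measure 114 mm over their backs; the gripper's body (76 mm by 85 mm) begins 54 mm behind the grasp point. The pads swing forward as they close: fully open they stand 13 mm farther back than shut.
Start: joints at [1.203, 0.052, 1.401, -0, 1.689, -0.07], TCP at [0.154, 0.502, 0.405] pointing down, gripper open.
Joint ranges: [-2.9, 2.9], [-0.91, 2.17], [0.12, 2.37], [-1.06, 4.2], [0.26, 2.73], [-2.93, 2.93]. Speed limits (rad/s): [2.57, 2.57, 3.01, 3.14, 3.14, 3.14].

### API

Orientations are given as a unit quaternion [x, y, z, w].
In Python, from workcell import * gives the robot as it stands.
- The arm moves only by the tool carry_out, never from a script. Its argument "moves" is a list of rows, each an object with "delta_rot": the turn, a rotation vector about the tool's x, y, z in rad, a list of three; "xyz": the shift along the tool's x, y, z in mm, a list of three; "fingers": the opening, from 0 (shut) to 1 (fully open). A call has 1 to 12 rows; each row is the pose to reach, as a shift and turn from the pose commanded when the call began, along the tool's axes at that moment; what a row does not reach only later rows make up. A row lasts 1/10 s, in which the tool goes at most 50 mm and 8.59 degrees, less where a joint would pass 70% of its speed; a pose out of reach is approached as far as the arm can. A call with a gripper value outside its range is refused whole. The fingers move at their own pace and stop on an object; "grip_force" is the grip in N (left out, the last holds). Time passes only in rows, so rows that repeat a pose let the fingers close. It gives the time, the measured TCP pose, the force and the opening at its end, in the units of the state.
- read_state(): the state, without advancing time (a new reading comes with each control period).
- snapshot(name): name is "scene" or "top"; returns (picture, depth): 384x512x3 uint8, red, green, blue; 384x512 float32, m along the optical axis (not along the pixel's ray), 0 where there is no reading.
- calibration(name): a dict with "intrinsics" (3x3 intrinsics, pixels), "k1" (the pictures are not rectified: a ray, as slopes to the right and down, at radius r is drawn at 1 + k1 r^2 times it, then the intrinsics apply), "R" (3x3) and "t" (3): a world point X has camera coordinates R X + t. Camera axes: x right, y down, z forward; pixel columns grow to the right and rows downward; lengths in m; the calibration is good to about 2 mm. A picture is of the moment at which its call begins. calibration takes no time and is no camera call.
- hand_in(): hands the job in, once; it reports no verdict.
Trained networks look in the newest picture that a camera, given by its name, has taken for a name from the list of things; names that differ only in an ending like _2 or _b are one class to them, and where a whole thing is asked for, a point or a joint stands for the part that bears it (a point fixed in the world has none). Each returns a list of dicts, best first, with "score" (0 to 1); they miss things now and then, are a little off and sometimes report something else, mostly with a low value. They report only what shows in the picture. A call takes as long as a camera call. They do not tell look-alikes from the thing itself.
- find_in(camera, query): "at" ([row, column] in pixels, amid what is visible of it).
- spot_point(camera, query): "at" ([row, column] in pixels: a listed point, or the origin of a listed thing).
The state is a dict: "time_s": time; "joint_positions": joint angles; "dq": joint speeds; "tau": joint torques, N m; "ee_pos": TCP position; "eef_rot": TCP orientation; "wrist_force": force on the tool from outside, world axes, zero at the start; "torque": the same for the moment, N m; "finger_gap": finger opening in m.
Only numpy, scipy, OpenCV 4.12 (cv2) and the standard library are available. Lean on these libraries where they do the work, as an engineer would, in place of code of your own. Each camera call takes 0.05 s, during which the arm holds its last target. There are 200 camera calls.

### The job

The microscope lenses were left about the bench after class. Stand each of the four lenses with a coloured ring upright in the cup of the same colour, keeping it upright and setting it down rather than dropping it, and leave the two plain black-topped eyepieces where they stand.

Things in the scene. Friction and masses are not known exactly. Their poses are not given: they have to be found in the camera images.
- lens_red_center (a point): microscope lens (objective) with a red ring: a loose upright round barrel in silver and black, 34 mm in diameter, 60 mm tall, straight-sided to 46 mm, then a red cone narrowing to a small glass nose; the red ring and cone are seen from above. About 120 g. The point is its centre, 30 mm above its underside; its z axis points up out of the nose.
- lens_yellow_center (a point): microscope lens (objective) with a yellow ring: a loose upright round barrel in silver and black, 34 mm in diameter, 60 mm tall, straight-sided to 46 mm, then a yellow cone narrowing to a small glass nose; the yellow ring and cone are seen from above. About 120 g. The point is its centre, 30 mm above its underside; its z axis points up out of the nose.
- lens_green_center (a point): microscope lens (objective) with a green ring: a loose upright round barrel in silver and black, 34 mm in diameter, 60 mm tall, straight-sided to 46 mm, then a green cone narrowing to a small glass nose; the green ring and cone are seen from above. About 120 g. The point is its centre, 30 mm above its underside; its z axis points up out of the nose.
- lens_blue_center (a point): microscope lens (objective) with a blue ring: a loose upright round barrel in silver and black, 34 mm in diameter, 60 mm tall, straight-sided to 46 mm, then a blue cone narrowing to a small glass nose; the blue ring and cone are seen from above. About 120 g. The point is its centre, 30 mm above its underside; its z axis points up out of the nose.
- cup_red_floor (a point): red lens cup, fixed to the bench: a shallow round red dish with a white floor, outer diameter 68 mm, inside diameter 56 mm, rim 9 mm above the bench. The point is the middle of its floor, where a lens stands, 3 mm above the bench.
- cup_yellow_floor (a point): yellow lens cup, fixed to the bench: a shallow round yellow dish with a white floor, outer diameter 68 mm, inside diameter 56 mm, rim 9 mm above the bench. The point is the middle of its floor, where a lens stands, 3 mm above the bench.
- cup_green_floor (a point): green lens cup, fixed to the bench: a shallow round green dish with a white floor, outer diameter 68 mm, inside diameter 56 mm, rim 9 mm above the bench. The point is the middle of its floor, where a lens stands, 3 mm above the bench.
- cup_blue_floor (a point): blue lens cup, fixed to the bench: a shallow round blue dish with a white floor, outer diameter 68 mm, inside diameter 56 mm, rim 9 mm above the bench. The point is the middle of its floor, where a lens stands, 3 mm above the bench.
- eyepiece_a_center (a point): eyepiece, not a lens to be moved: loose upright, a plain silver tube 30 mm in diameter with a wider all-black top 42 mm in diameter, no coloured ring; 55 mm tall, about 100 g. The point is its centre, 27.5 mm above its underside; z up.
- eyepiece_b_center (a point): eyepiece, not a lens to be moved: loose upright, a plain silver tube 30 mm in diameter with a wider all-black top 42 mm in diameter, no coloured ring; 55 mm tall, about 100 g. The point is its centre, 27.5 mm above its underside; z up.
Not all that is in view belongs to the job. Leave any orange look-alike of the part that bears lens_red_center alone.

How it is judged:
At the end, for the whole second after the job is handed in: Each lens stands in the cup of its own colour: its centre within 13 mm of the cup's middle seen from above, standing on the cup's floor (its centre 27 to 34 mm above the floor), within 0.1 rad of upright, released and at rest. Both eyepieces are upright and within 30 mm of where they stood (horizontal distance between lens_red_center and cup_red_floor below 0.013 m and z of lens_red_center in the frame of cup_red_floor between 0.027 and 0.034 m and angle between each of lens_red_center, lens_yellow_center, lens_green_center, lens_blue_center's own z axis and vertical below 0.1 rad and linear speed of each of lens_red, lens_yellow, lens_green, lens_blue below 0.02 m/s and horizontal distance between lens_yellow_center and cup_yellow_floor below 0.013 m and z of lens_yellow_center in the frame of cup_yellow_floor between 0.027 and 0.034 m and horizontal distance between lens_green_center and cup_green_floor below 0.013 m and z of lens_green_center in the frame of cup_green_floor between 0.027 and 0.034 m and horizontal distance between lens_blue_center and cup_blue_floor below 0.013 m and z of lens_blue_center in the frame of cup_blue_floor between 0.027 and 0.034 m and distance of each of eyepiece_a_center, eyepiece_b_center from where it was at the start of the episode below 0.03 m and angle between each of eyepiece_a_center, eyepiece_b_center's own z axis and vertical below 0.2 rad); the robot touches nothing.
It fails at once if a lens is tipped by more than 0.6 rad (35 degrees) (angle between any of lens_red_center, lens_yellow_center, lens_green_center, lens_blue_center's own z axis and vertical above 0.6 rad).
It fails at once if a lens is dropped: out of the fingers with its centre more than 55 mm above the bench (over 20 mm above where it stands in a cup) ((height (world z) of lens_red_center above 0.055 m and contact force between lens_red and the fingers below 0.2 N) or (height (world z) of lens_yellow_center above 0.055 m and contact force between lens_yellow and the fingers below 0.2 N) or (height (world z) of lens_green_center above 0.055 m and contact force between lens_green and the fingers below 0.2 N) or (height (world z) of lens_blue_center above 0.055 m and contact force between lens_blue and the fingers below 0.2 N)).
It fails at once if an eyepiece is pushed or carried more than 30 mm from its place, or knocked over (distance of any of eyepiece_a_center, eyepiece_b_center from where it was at the start of the episode above 0.03 m or angle between any of eyepiece_a_center, eyepiece_b_center's own z axis and vertical above 0.6 rad).
It also fails if it takes over 99 s, if anything falls off the work surface, if the arm or the gripper's body presses on something with over 40 N, if the wrist force passes 120 N, or if a joint passes its speed limit or range.

## Working session

There is one attempt and no reset: what is moved stays moved. The work goes in short steps, Python scripts to look and compute and a tool call to move; the robot and the scene stay as the last step left them, time stands still between calls to the robot, and variables do not carry over. Pictures are saved under pics/ and viewed, about 12 in all and at most 16, crops included, and the job is handed in when it is done.

Besides the shell and the picture viewer there is one more tool, called after ">>>" as name([rows], argument=value, ...), one row to a line, values as JSON. carry_out: Moves the arm, as the interface text tells. Its arguments: {"type":"object","properties":{"moves":{"type":"array","items":{"type":"object","properties":{"delta_rot":{"type":"array","items":{"type":"number"}},"xyz":{"type":"array","items":{"type":"number"}},"fingers":{"type":"number"}}}},"grip_force":{"type":"number"}},"required":["moves"]}

```bash
ls; mkdir -p pics
cat > h.py <<'E'
from workcell import *
import numpy as np, cv2
from scipy.spatial.transform import Rotation as Ro
def px2world(cam,row,col,z):
    c=calibration(cam);K=np.array(c["intrinsics"]);R=np.array(c["R"]);t=np.array(c["t"])
    d=np.array([(col-K[0,2])/K[0,0],(row-K[1,2])/K[1,1]]);u=d.copy()
    for _ in range(20): u=d/(1+c["k1"]*(u@u))
    r=R.T@np.array([u[0],u[1],1]);o=-R.T@t
    return o+r*(z-o[2])/r[2]
def save(im,n): cv2.imwrite("pics/"+n,im[:,:,::-1])
E
python3 - <<'E'
from h import *
for n in("scene","top"):
    p,d=snapshot(n);save(p,n+"0.png");c=calibration(n);print(n,c, -np.array(c["R"]).T@c["t"])
    for q in["lens_red","lens_yellow","lens_green","lens_blue","cup_red","cup_yellow","cup_green","cup_blue","eyepiece_a"]:
        q+="_floor" if "cup" in q else "_center"
        z=.003 if "cup" in q else .03
        for r in spot_point(n,q):
            if r["score"]>.2: print(n,q,round(r["score"],2),np.round(r["at"]),np.round(px2world(n,*r["at"],z)[:2],3))
print(read_state())
E
```

```text
pics
scene {'intrinsics': array([[392.14446923,   0.        , 259.08637334],
       [  0.        , 392.14446923, 191.32083805],
       [  0.        ,   0.        ,   1.        ]]), 'k1': -0.07925607864344665, 'R': array([[-1.80480902e-01,  9.83578418e-01, -3.74168762e-04],
       [ 8.10903784e-01,  1.48580798e-01, -5.66002474e-01],
       [-5.56652223e-01, -1.02456052e-01, -8.24403457e-01]]), 't': array([ 0.13113886, -0.4000797 ,  1.25520126])} [1.04680477 0.05906177 0.80839523]
scene lens_red_center 0.79 [196. 148.] [ 0.583 -0.296]
scene lens_red_center 0.76 [217. 169.] [ 0.63  -0.229]
scene lens_red_center 0.74 [180. 126.] [ 0.548 -0.367]
scene lens_yellow_center 0.48 [173. 231.] [ 0.479 -0.117]
scene lens_green_center 0.55 [188. 334.] [0.479 0.14 ]
scene lens_blue_center 0.8 [167. 271.] [ 0.443 -0.022]
scene cup_red_floor 0.7 [168. 272.] [ 0.423 -0.02 ]
scene cup_yellow_floor 0.92 [166. 170.] [ 0.467 -0.285]
scene cup_green_floor 0.71 [195. 390.] [0.455 0.284]
scene cup_blue_floor 0.81 [209. 213.] [ 0.574 -0.142]
scene eyepiece_a_center 0.56 [239. 402.] [0.592 0.302]
top {'intrins
[... 1065 characters left out ...]
{'time_s': 1.0, 'joint_positions': array([ 1.20269519e+00,  5.22022236e-02,  1.40069101e+00,  6.07385641e-06,
        1.68856410e+00, -7.03221655e-02]), 'dq': array([-4.40517702e-04,  8.15347549e-05, -2.19904777e-04, -2.33976250e-04,
       -9.34809899e-04, -5.05520557e-04]), 'tau': array([-5.78340200e-05, -3.81536543e+01, -3.60321879e+01, -1.26573423e-04,
        2.21634900e-04, -4.60966859e-06]), 'ee_pos': array([0.15402572, 0.5019073 , 0.40472672]), 'eef_rot': array([ 8.04175654e-01,  5.94391716e-01,  5.54871610e-05, -3.88412222e-05]), 'wrist_force': array([ 0.38787443, -0.15544312,  0.29370033]), 'torque': array([ 0.02798031,  0.03455789, -0.00900317]), 'finger_gap': 0.08551891269901239}
```

Run:
```python
import cv2
a=cv2.imread("pics/top0.png");cv2.imwrite("pics/top0b.png",cv2.resize(a[110:290,90:420],None,fx=2.4,fy=2.4,interpolation=2))
```

```text
(no output)
```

View pics/scene0.png

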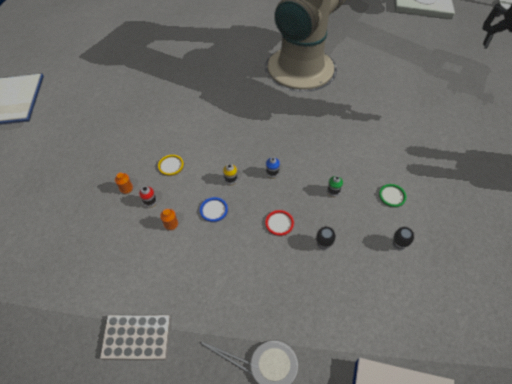

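View pics/top0b.png

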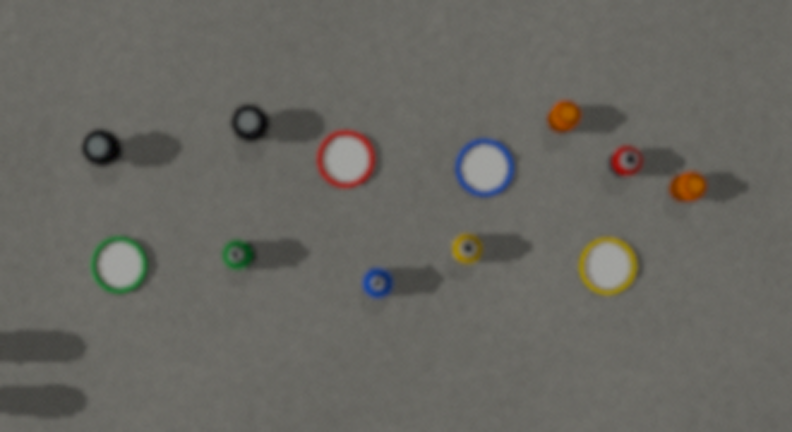

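```bash
cat >> h.py <<'E'
HU={"red":(0,5),"yellow":(22,32),"green":(50,80),"blue":(105,125)}
def blobs(cam,im,verbose=True):
    hsv=cv2.cvtColor(im,cv2.COLOR_RGB2HSV);out=[]
    for k,(a,b) in HU.items():
        h=hsv[:,:,0];m=(h>=a)&(h<=b)
        if k=="red": m|=h>172
        m=(m&(hsv[:,:,1]>110)&(hsv[:,:,2]>50)).astype(np.uint8)
        cs,_=cv2.findContours(cv2.morphologyEx(m,cv2.MORPH_CLOSE,np.ones((3,3))),cv2.RETR_EXTERNAL,2)
        for c in cs:
            x,y,w,hh=cv2.boundingRect(c)
            if w*hh<30: continue
            M=cv2.moments(c)
            if M["m00"]<15: continue
            cup=w>20
            px=(M["m01"]/M["m00"],M["m10"]/M["m00"])
            out.append((k,"cup" if cup else "lens",px,(w,hh),px2world(cam,*px,.007 if cup else .05)[:2]))
    return out
E
python3 - <<'E'
from h import *
for n in("scene","top"):
    p=cv2.imread(f"pics/{n}0.png")[:,:,::-1].copy()
    for o in blobs(n,p): print(n,o[0],o[1],np.round(o[2]),o[3],np.round(o[4],4))
E
```

```text
scene red cup [222. 279.] (29, 26) [0.5844 0.0218]
scene red lens [194. 147.] (14, 13) [ 0.591  -0.2922]
scene yellow lens [172. 230.] (14, 12) [ 0.4904 -0.1152]
scene yellow cup [164. 170.] (26, 22) [ 0.4638 -0.2838]
scene green cup [195. 392.] (27, 23) [0.4565 0.2873]
scene green lens [183. 336.] (13, 10) [0.4794 0.1402]
scene blue lens [373. 355.] (4, 22) [0.8964 0.207 ]
scene blue cup [209. 213.] (28, 25) [ 0.5763 -0.1394]
scene blue lens [164. 273.] (14, 10) [ 0.4494 -0.0167]
scene blue cup [99. 34.] (26, 46) [ 0.2919 -0.7839]
top red lens [177. 350.] (14, 12) [ 0.5818 -0.2974]
top red cup [176. 234.] (25, 25) [0.5838 0.0208]
top yellow cup [220. 343.] (25, 24) [ 0.4631 -0.2855]
top yellow lens [213. 284.] (13, 13) [ 0.4811 -0.1187]
top green lens [216. 189.] (13, 11) [0.4701 0.1383]
top green cup [220. 139.] (23, 23) [0.456  0.2859]
top blue lens [227. 247.] (13, 12) [ 0.4415 -0.0194]
top blue cup [179. 292.] (24, 24) [ 0.5757 -0.1407]
top blue cup [ 75. 141.] (59, 5) [0.8735 0.2961]
```

>>> carry_out([
  {"xyz": [-255,409,105],"delta_rot": [0,0,1.272],"fingers": 1},
  {"xyz": [-255,409,105],"delta_rot": [0,0,1.272],"fingers": 1},
  {"xyz": [-255,409,105],"delta_rot": [0,0,1.272],"fingers": 1},
  {"xyz": [-255,409,105],"delta_rot": [0,0,1.272],"fingers": 1},
  {"xyz": [-255,409,105],"delta_rot": [0,0,1.272],"fingers": 1},
  {"xyz": [-255,409,105],"delta_rot": [0,0,1.272],"fingers": 1},
  {"xyz": [-255,409,105],"delta_rot": [0,0,1.272],"fingers": 1},
  {"xyz": [-255,409,105],"delta_rot": [0,0,1.272],"fingers": 1},
  {"xyz": [-255,409,105],"delta_rot": [0,0,1.272],"fingers": 1},
  {"xyz": [-255,409,105],"delta_rot": [0,0,1.272],"fingers": 1},
  {"xyz": [-255,409,105],"delta_rot": [0,0,1.272],"fingers": 1},
  {"xyz": [-255,409,105],"delta_rot": [0,0,1.272],"fingers": 1},
], grip_force=30)

```text
time_s: 2.2
ee_pos: [0.4704, 0.1376, 0.2994]
eef_rot: [1.0, -0.0, -0.0, -0.0]
wrist_force: [-0.3, 1.1, 0.6]
finger_gap: 0.0854
```

>>> carry_out([
  {"xyz": [0,0,40],"fingers": 1},
  {"xyz": [0,0,80],"fingers": 1},
  {"xyz": [0,0,105],"fingers": 1},
  {"xyz": [0,0,113],"fingers": 1},
  {"xyz": [0,0,113],"fingers": 1},
  {"xyz": [0,0,113],"fingers": 0},
  {"xyz": [0,0,113],"fingers": 0},
  {"xyz": [0,0,113],"fingers": 0},
  {"xyz": [0,0,113],"fingers": 0},
  {"xyz": [0,0,113],"fingers": 0},
  {"xyz": [0,0,113],"fingers": 0},
  {"xyz": [0,0,113],"fingers": 0},
], grip_force=30)

```text
invalid input
```

Run:
```python
from h import *
p,_=snapshot("scene");save(cv2.resize(p[110:270,240:440],None,fx=3.5,fy=3.5),"g1.png");print(read_state()["wrist_force"],read_state()["time_s"])
```

```text
[-0.07080699 -0.69239021  0.12969987] 2.25
```

View pics/g1.png

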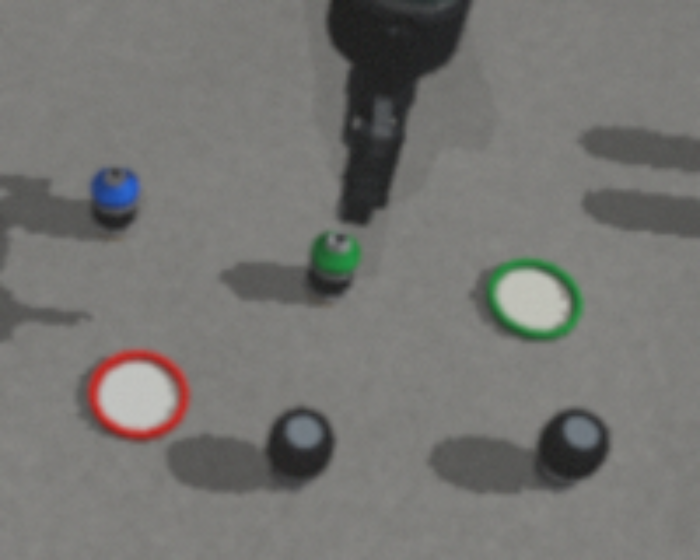

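The move was refused, probably because `delta_rot` was missing. The picture shows the gripper waiting above the green lens (crop col 335, row 260), and nothing has been disturbed. I'll resend it in full.

>>> carry_out([
  {"xyz": [0,0,40],"delta_rot": [0,0,0],"fingers": 1},
  {"xyz": [0,0,80],"delta_rot": [0,0,0],"fingers": 1},
  {"xyz": [0,0,105],"delta_rot": [0,0,0],"fingers": 1},
  {"xyz": [0,0,113],"delta_rot": [0,0,0],"fingers": 1},
  {"xyz": [0,0,113],"delta_rot": [0,0,0],"fingers": 1},
  {"xyz": [0,0,113],"delta_rot": [0,0,0],"fingers": 0},
  {"xyz": [0,0,113],"delta_rot": [0,0,0],"fingers": 0},
  {"xyz": [0,0,113],"delta_rot": [0,0,0],"fingers": 0},
  {"xyz": [0,0,113],"delta_rot": [0,0,0],"fingers": 0},
  {"xyz": [0,0,113],"delta_rot": [0,0,0],"fingers": 0},
  {"xyz": [0,0,113],"delta_rot": [0,0,0],"fingers": 0},
  {"xyz": [0,0,113],"delta_rot": [0,0,0],"fingers": 0},
], grip_force=30)

```text
time_s: 3.45
ee_pos: [0.4706, 0.1382, 0.1878]
eef_rot: [1.0, 0.0, 0.001, -0.0]
wrist_force: [-0.2, 0.5, 6.1]
finger_gap: 0.0327
```

>>> carry_out([
  {"xyz": [0,0,0],"delta_rot": [0,0,0],"fingers": 0},
  {"xyz": [0,0,-10],"delta_rot": [0,0,0],"fingers": 0},
  {"xyz": [0,0,-30],"delta_rot": [0,0,0],"fingers": 0},
  {"xyz": [0,0,-50],"delta_rot": [0,0,0],"fingers": 0},
  {"xyz": [0,0,-60],"delta_rot": [0,0,0],"fingers": 0},
  {"xyz": [0,0,-60],"delta_rot": [0,0,0],"fingers": 0},
], grip_force=40)

```text
time_s: 4.05
ee_pos: [0.4705, 0.1382, 0.2482]
eef_rot: [1.0, 0.0, 0.001, -0.0]
wrist_force: [0.1, 0.2, -1.6]
finger_gap: 0.0327
```

Run:
```python
from h import *
p,_=snapshot("scene");save(cv2.resize(p[110:270,240:440],None,fx=3.5,fy=3.5),"g2.png");print(read_state()["wrist_force"],read_state()["ee_pos"])
```

```text
[ 0.1894848   0.03056612 -1.34647876] [0.47019909 0.13809683 0.24688413]
```

View pics/g2.png

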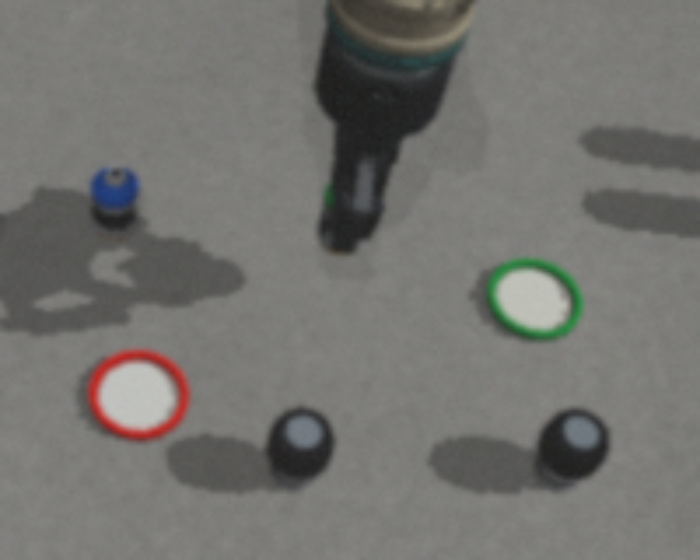

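>>> carry_out([
  {"xyz": [-3,-30,0],"delta_rot": [0,0,0],"fingers": 0},
  {"xyz": [-6,-70,0],"delta_rot": [0,0,0],"fingers": 0},
  {"xyz": [-10,-110,0],"delta_rot": [0,0,0],"fingers": 0},
  {"xyz": [-14,-138,0],"delta_rot": [0,0,0],"fingers": 0},
  {"xyz": [-14,-148,0],"delta_rot": [0,0,0],"fingers": 0},
  {"xyz": [-14,-148,20],"delta_rot": [0,0,0],"fingers": 0},
  {"xyz": [-14,-148,40],"delta_rot": [0,0,0],"fingers": 0},
  {"xyz": [-14,-148,50],"delta_rot": [0,0,0],"fingers": 0},
  {"xyz": [-14,-148,54],"delta_rot": [0,0,0],"fingers": 0},
  {"xyz": [-14,-148,56],"delta_rot": [0,0,0],"fingers": 0},
  {"xyz": [-14,-148,56],"delta_rot": [0,0,0],"fingers": 0},
], grip_force=40)

```text
time_s: 5.2
ee_pos: [0.4564, 0.286, 0.1913]
eef_rot: [1.0, 0.0, 0.001, -0.0]
wrist_force: [0.2, 0.3, -2.2]
finger_gap: 0.0328
```

>>> carry_out([
  {"xyz": [0,0,1],"delta_rot": [0,0,0],"fingers": 0},
  {"xyz": [0,0,1],"delta_rot": [0,0,0],"fingers": 0},
  {"xyz": [0,0,1],"delta_rot": [0,0,0],"fingers": 0.8},
  {"xyz": [0,0,1],"delta_rot": [0,0,0],"fingers": 0.8},
  {"xyz": [0,0,1],"delta_rot": [0,0,0],"fingers": 0.8},
  {"xyz": [0,0,1],"delta_rot": [0,0,0],"fingers": 0.8},
  {"xyz": [0,0,-20],"delta_rot": [0,0,0],"fingers": 0.8},
  {"xyz": [0,0,-60],"delta_rot": [0,0,0],"fingers": 1},
  {"xyz": [0,0,-109],"delta_rot": [0,0,0],"fingers": 1},
  {"xyz": [0,0,-109],"delta_rot": [0,0,0],"fingers": 1},
], grip_force=40)

```text
time_s: 6.2
ee_pos: [0.4572, 0.2868, 0.3076]
eef_rot: [1.0, 0.001, 0.006, -0.003]
wrist_force: [1.2, 0.4, 0.4]
finger_gap: 0.0853
```

>>> carry_out([
  {"xyz": [-15,305,0],"delta_rot": [0,0,0],"fingers": 1},
  {"xyz": [-15,305,0],"delta_rot": [0,0,0],"fingers": 1},
  {"xyz": [-15,305,0],"delta_rot": [0,0,0],"fingers": 1},
  {"xyz": [-15,305,0],"delta_rot": [0,0,0],"fingers": 1},
  {"xyz": [-15,305,0],"delta_rot": [0,0,0],"fingers": 1},
  {"xyz": [-15,305,0],"delta_rot": [0,0,0],"fingers": 1},
  {"xyz": [-15,305,0],"delta_rot": [0,0,0],"fingers": 1},
  {"xyz": [-15,305,0],"delta_rot": [0,0,0],"fingers": 1},
  {"xyz": [-15,305,0],"delta_rot": [0,0,0],"fingers": 1},
])

```text
time_s: 7.1
ee_pos: [0.4414, -0.0182, 0.2995]
eef_rot: [1.0, 0.001, -0.0, -0.0]
wrist_force: [-0.1, 0.7, -0.5]
finger_gap: 0.0852
```

Run:
```python
from h import *
n="top";p,_=snapshot(n)
for o in blobs(n,p): print(n,o[0],o[1],np.round(o[2]),o[3],np.round(o[4],4))
q,_=snapshot("scene");save(np.hstack([cv2.resize(p[170:250,100:200],None,fx=3.5,fy=3.5),cv2.resize(q[150:230,340:440],None,fx=3.5,fy=3.5)]),"g3.png")
print(read_state()["ee_pos"])
```

```text
top red lens [177. 351.] (14, 12) [ 0.5819 -0.2975]
top red cup [176. 234.] (25, 25) [0.5838 0.0208]
top yellow cup [220. 343.] (25, 24) [ 0.463 -0.285]
top yellow lens [213. 284.] (13, 13) [ 0.4811 -0.1186]
top green cup [220. 139.] (23, 23) [0.4561 0.286 ]
top blue cup [179. 292.] (24, 24) [ 0.5756 -0.1406]
top blue cup [ 75. 142.] (59, 5) [0.8731 0.2909]
[ 0.44148233 -0.01769664  0.29954845]
```

View pics/g3.png

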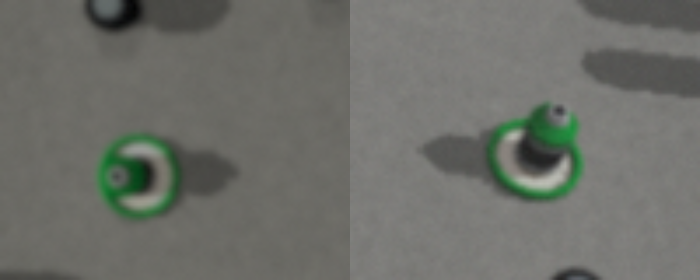

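The green lens stands upright in its cup (nose at about top row 220.6, col 133.4 and scene row 182, col 399.4).

Run:
```python
from h import *
for z in(.063,): print(px2world("top",220.6,133.4,z),px2world("scene",182,399.4,z))
```

```text
[0.45497474 0.28615265 0.063     ] [0.45726175 0.28849727 0.063     ]
```

>>> carry_out([
  {"xyz": [0,0,40],"delta_rot": [0,0,0],"fingers": 1},
  {"xyz": [0,0,80],"delta_rot": [0,0,0],"fingers": 1},
  {"xyz": [0,0,105],"delta_rot": [0,0,0],"fingers": 1},
  {"xyz": [0,0,113],"delta_rot": [0,0,0],"fingers": 1},
  {"xyz": [0,0,113],"delta_rot": [0,0,0],"fingers": 1},
  {"xyz": [0,0,113],"delta_rot": [0,0,0],"fingers": 0},
  {"xyz": [0,0,113],"delta_rot": [0,0,0],"fingers": 0},
  {"xyz": [0,0,113],"delta_rot": [0,0,0],"fingers": 0},
  {"xyz": [0,0,113],"delta_rot": [0,0,0],"fingers": 0},
  {"xyz": [0,0,113],"delta_rot": [0,0,0],"fingers": 0},
  {"xyz": [0,0,113],"delta_rot": [0,0,0],"fingers": 0},
  {"xyz": [0,0,113],"delta_rot": [0,0,0],"fingers": 0},
], grip_force=40)

```text
time_s: 8.4
ee_pos: [0.4418, -0.019, 0.1879]
eef_rot: [1.0, 0.0, 0.001, 0.0]
wrist_force: [-1.4, 0.6, 5.9]
finger_gap: 0.0328
```

>>> carry_out([
  {"xyz": [0,0,-10],"delta_rot": [0,0,0],"fingers": 0},
  {"xyz": [0,0,-30],"delta_rot": [0,0,0],"fingers": 0},
  {"xyz": [0,0,-60],"delta_rot": [0,0,0],"fingers": 0},
  {"xyz": [0,0,-90],"delta_rot": [0,0,0],"fingers": 0},
  {"xyz": [0,0,-100],"delta_rot": [0,0,0],"fingers": 0},
  {"xyz": [22,20,-100],"delta_rot": [0,0,0],"fingers": 0},
  {"xyz": [50,45,-100],"delta_rot": [0,0,0],"fingers": 0},
  {"xyz": [78,70,-100],"delta_rot": [0,0,0],"fingers": 0},
  {"xyz": [106,95,-100],"delta_rot": [0,0,0],"fingers": 0},
  {"xyz": [128,115,-100],"delta_rot": [0,0,0],"fingers": 0},
  {"xyz": [135,121,-100],"delta_rot": [0,0,0],"fingers": 0},
  {"xyz": [135,121,-100],"delta_rot": [0,0,0],"fingers": 0},
])

```text
time_s: 9.6
ee_pos: [0.5766, -0.1403, 0.2854]
eef_rot: [1.0, -0.0, -0.001, -0.0]
wrist_force: [-0.6, 0.9, -1.2]
finger_gap: 0.0332
```

>>> carry_out([
  {"xyz": [0,0,30],"delta_rot": [0,0,0],"fingers": 0},
  {"xyz": [0,0,60],"delta_rot": [0,0,0],"fingers": 0},
  {"xyz": [0,0,82],"delta_rot": [0,0,0],"fingers": 0},
  {"xyz": [0,0,92],"delta_rot": [0,0,0],"fingers": 0},
  {"xyz": [0,0,95],"delta_rot": [0,0,0],"fingers": 0},
  {"xyz": [0,0,97],"delta_rot": [0,0,0],"fingers": 0},
  {"xyz": [0,0,97],"delta_rot": [0,0,0],"fingers": 0},
])

```text
time_s: 10.3
ee_pos: [0.5768, -0.1397, 0.1911]
eef_rot: [1.0, 0.001, 0.001, 0.0]
wrist_force: [0.9, -0.2, -1.9]
finger_gap: 0.0329
```

>>> carry_out([
  {"xyz": [0,0,1],"delta_rot": [0,0,0],"fingers": 0},
  {"xyz": [0,0,1],"delta_rot": [0,0,0],"fingers": 0},
  {"xyz": [0,0,1],"delta_rot": [0,0,0],"fingers": 0.8},
  {"xyz": [0,0,1],"delta_rot": [0,0,0],"fingers": 0.8},
  {"xyz": [0,0,1],"delta_rot": [0,0,0],"fingers": 0.8},
  {"xyz": [0,0,1],"delta_rot": [0,0,0],"fingers": 0.8},
  {"xyz": [0,0,-20],"delta_rot": [0,0,0],"fingers": 0.8},
  {"xyz": [0,0,-60],"delta_rot": [0,0,0],"fingers": 1},
  {"xyz": [0,0,-110],"delta_rot": [0,0,0],"fingers": 1},
  {"xyz": [0,0,-110],"delta_rot": [0,0,0],"fingers": 1},
])

```text
time_s: 11.3
ee_pos: [0.5777, -0.1401, 0.3083]
eef_rot: [1.0, 0.001, 0.007, 0.002]
wrist_force: [0.3, 0.9, 0.4]
finger_gap: 0.0851
```

>>> carry_out([
  {"xyz": [-40,-9,0],"delta_rot": [0,0,0],"fingers": 1},
  {"xyz": [-80,-17,0],"delta_rot": [0,0,0],"fingers": 1},
  {"xyz": [-95,-21,0],"delta_rot": [0,0,0],"fingers": 1},
  {"xyz": [-95,-21,0],"delta_rot": [0,0,0],"fingers": 1},
  {"xyz": [-95,-21,40],"delta_rot": [0,0,0],"fingers": 1},
  {"xyz": [-95,-21,80],"delta_rot": [0,0,0],"fingers": 1},
  {"xyz": [-95,-21,105],"delta_rot": [0,0,0],"fingers": 1},
  {"xyz": [-95,-21,113],"delta_rot": [0,0,0],"fingers": 1},
  {"xyz": [-95,-21,113],"delta_rot": [0,0,0],"fingers": 1},
  {"xyz": [-95,-21,113],"delta_rot": [0,0,0],"fingers": 0},
  {"xyz": [-95,-21,113],"delta_rot": [0,0,0],"fingers": 0},
  {"xyz": [-95,-21,113],"delta_rot": [0,0,0],"fingers": 0},
])

```text
time_s: 12.5
ee_pos: [0.482, -0.119, 0.1881]
eef_rot: [1.0, 0.001, 0.001, 0.0]
wrist_force: [0.6, -0.1, 0.5]
finger_gap: 0.0443
```

>>> carry_out([
  {"xyz": [0,0,0],"delta_rot": [0,0,0],"fingers": 0},
  {"xyz": [0,0,0],"delta_rot": [0,0,0],"fingers": 0},
  {"xyz": [0,0,0],"delta_rot": [0,0,0],"fingers": 0},
  {"xyz": [0,0,0],"delta_rot": [0,0,0],"fingers": 0},
])

```text
time_s: 12.9
ee_pos: [0.4819, -0.119, 0.1879]
eef_rot: [1.0, 0.001, 0.001, 0.0]
wrist_force: [-0.7, 1.1, 5.9]
finger_gap: 0.0333
```

>>> carry_out([
  {"xyz": [0,0,-10],"delta_rot": [0,0,0],"fingers": 0},
  {"xyz": [0,0,-30],"delta_rot": [0,0,0],"fingers": 0},
  {"xyz": [0,0,-55],"delta_rot": [0,0,0],"fingers": 0},
  {"xyz": [0,0,-60],"delta_rot": [0,0,0],"fingers": 0},
  {"xyz": [-3,25,-60],"delta_rot": [0,0,0],"fingers": 0},
  {"xyz": [-7,60,-60],"delta_rot": [0,0,0],"fingers": 0},
  {"xyz": [-11,95,-60],"delta_rot": [0,0,0],"fingers": 0},
  {"xyz": [-15,130,-60],"delta_rot": [0,0,0],"fingers": 0},
  {"xyz": [-18,156,-60],"delta_rot": [0,0,0],"fingers": 0},
  {"xyz": [-18,166,-60],"delta_rot": [0,0,0],"fingers": 0},
  {"xyz": [-18,166,-60],"delta_rot": [0,0,0],"fingers": 0},
])

```text
time_s: 14.0
ee_pos: [0.4633, -0.2856, 0.246]
eef_rot: [1.0, -0.0, -0.0, -0.0]
wrist_force: [-0.5, -0.4, -0.5]
finger_gap: 0.0326
```

>>> carry_out([
  {"xyz": [0,0,25],"delta_rot": [0,0,0],"fingers": 0},
  {"xyz": [0,0,45],"delta_rot": [0,0,0],"fingers": 0},
  {"xyz": [0,0,53],"delta_rot": [0,0,0],"fingers": 0},
  {"xyz": [0,0,56],"delta_rot": [0,0,0],"fingers": 0},
  {"xyz": [0,0,57],"delta_rot": [0,0,0],"fingers": 0},
  {"xyz": [0,0,57],"delta_rot": [0,0,0],"fingers": 0},
])

```text
time_s: 14.6
ee_pos: [0.4642, -0.284, 0.1909]
eef_rot: [1.0, 0.001, 0.0, 0.0]
wrist_force: [-1.5, 2.8, 4.7]
finger_gap: 0.0329
```

Contact with the floor is felt. I'll release and rise.

>>> carry_out([
  {"xyz": [0,0,0],"delta_rot": [0,0,0],"fingers": 0.8},
  {"xyz": [0,0,0],"delta_rot": [0,0,0],"fingers": 0.8},
  {"xyz": [0,0,0],"delta_rot": [0,0,0],"fingers": 0.8},
  {"xyz": [0,0,0],"delta_rot": [0,0,0],"fingers": 0.8},
  {"xyz": [0,0,-20],"delta_rot": [0,0,0],"fingers": 0.8},
  {"xyz": [0,0,-60],"delta_rot": [0,0,0],"fingers": 1},
  {"xyz": [0,0,-110],"delta_rot": [0,0,0],"fingers": 1},
  {"xyz": [30,-80,-110],"delta_rot": [0,0,0],"fingers": 1},
  {"xyz": [30,-125,-110],"delta_rot": [0,0,0],"fingers": 1},
  {"xyz": [30,-125,-110],"delta_rot": [0,0,0],"fingers": 1},
  {"xyz": [30,-125,-110],"delta_rot": [0,0,0],"fingers": 1},
])

```text
time_s: 15.7
ee_pos: [0.4939, -0.1569, 0.2997]
eef_rot: [1.0, 0.003, 0.0, -0.0]
wrist_force: [0.2, -1.0, -0.2]
finger_gap: 0.0855
```

Run:
```python
from h import *
n="top";p,_=snapshot(n);q,_=snapshot("scene")
for o in blobs(n,p): print(n,o[0],o[1],np.round(o[2]),o[3],np.round(o[4],4))
save(np.hstack([cv2.resize(p[140:240,270:400],None,fx=3,fy=3),cv2.resize(q[135:235,105:235],None,fx=3,fy=3)]),"g4.png")
print(read_state()["ee_pos"])
```

```text
top red lens [177. 351.] (14, 12) [ 0.582  -0.2976]
top red cup [176. 234.] (25, 25) [0.5838 0.0209]
top yellow lens [225. 351.] (11, 17) [ 0.4522 -0.3   ]
top green cup [220. 139.] (23, 23) [0.4561 0.2861]
top blue cup [174. 289.] (21, 19) [ 0.5911 -0.1338]
top blue cup [ 75. 139.] (59, 5) [0.8737 0.3004]
[ 0.49355648 -0.15965779  0.29971271]
```

View pics/g4.png

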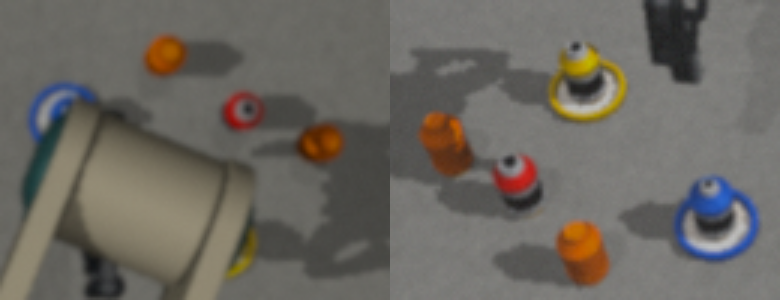

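Blue (scene crop 710,205) and yellow (578,70) stand upright in their cups. The red lens is at scene crop (515,180), between two orange look-alikes at (445,145) and (582,250).

Run:
```python
from h import *
f=lambda c,r,k,z:np.round(px2world(c,r,k,z)[:2],4)
print("red",f("top",140+108/3,270+246/3,.06),f("scene",135+160/3,105+121/3,.06))
print("or",f("top",140+52/3,270+168/3,.055),f("top",140+142/3,270+322/3,.055),f("scene",135+230/3,105+192/3,.06),f("scene",135+120/3,105+48/3,.06))
print("y",f("scene",135+48/3,105+185/3,.063),"b",f("scene",135+185/3,105+319/3,.063))
```

```text
red [ 0.5829 -0.2993] [ 0.5812 -0.2977]
or [ 0.6328 -0.2297] [ 0.5538 -0.3697] [ 0.6324 -0.2229] [ 0.5545 -0.3697]
y [ 0.465  -0.2824] b [ 0.5778 -0.1383]
```

>>> carry_out([
  {"xyz": [25,40,0],"delta_rot": [0,0,0],"fingers": 1},
  {"xyz": [50,80,0],"delta_rot": [0,0,0],"fingers": 1},
  {"xyz": [80,120,0],"delta_rot": [0,0,0],"fingers": 1},
  {"xyz": [89,138,0],"delta_rot": [0,0,0],"fingers": 1},
  {"xyz": [89,138,0],"delta_rot": [0,0,0],"fingers": 1},
  {"xyz": [89,138,0],"delta_rot": [0,0,0],"fingers": 1},
  {"xyz": [89,138,40],"delta_rot": [0,0,0],"fingers": 1},
  {"xyz": [89,138,80],"delta_rot": [0,0,0],"fingers": 1},
  {"xyz": [89,138,105],"delta_rot": [0,0,0],"fingers": 1},
  {"xyz": [89,138,113],"delta_rot": [0,0,0],"fingers": 1},
  {"xyz": [89,138,113],"delta_rot": [0,0,0],"fingers": 1},
])

```text
time_s: 16.9
ee_pos: [0.5822, -0.2973, 0.1862]
eef_rot: [1.0, 0.001, -0.001, -0.0]
wrist_force: [0.3, 0.1, -0.2]
finger_gap: 0.0855
```

>>> carry_out([
  {"xyz": [0,0,0],"delta_rot": [0,0,0],"fingers": 0},
  {"xyz": [0,0,0],"delta_rot": [0,0,0],"fingers": 0},
  {"xyz": [0,0,0],"delta_rot": [0,0,0],"fingers": 0},
  {"xyz": [0,0,0],"delta_rot": [0,0,0],"fingers": 0},
  {"xyz": [0,0,0],"delta_rot": [0,0,0],"fingers": 0},
  {"xyz": [0,0,0],"delta_rot": [0,0,0],"fingers": 0},
  {"xyz": [0,0,0],"delta_rot": [0,0,0],"fingers": 0},
])

```text
time_s: 17.6
ee_pos: [0.583, -0.2979, 0.1881]
eef_rot: [1.0, 0.001, 0.001, 0.001]
wrist_force: [-0.3, 1.1, 6.5]
finger_gap: 0.033
```

>>> carry_out([
  {"xyz": [0,0,-10],"delta_rot": [0,0,0],"fingers": 0},
  {"xyz": [0,0,-30],"delta_rot": [0,0,0],"fingers": 0},
  {"xyz": [0,0,-60],"delta_rot": [0,0,0],"fingers": 0},
  {"xyz": [0,0,-95],"delta_rot": [0,0,0],"fingers": 0},
  {"xyz": [0,0,-110],"delta_rot": [0,0,0],"fingers": 0},
  {"xyz": [0,-20,-110],"delta_rot": [0,0,0],"fingers": 0},
  {"xyz": [0,-55,-110],"delta_rot": [0,0,0],"fingers": 0},
  {"xyz": [1,-90,-110],"delta_rot": [0,0,0],"fingers": 0},
  {"xyz": [1,-130,-110],"delta_rot": [0,0,0],"fingers": 0},
  {"xyz": [1,-170,-110],"delta_rot": [0,0,0],"fingers": 0},
  {"xyz": [2,-200,-110],"delta_rot": [0,0,0],"fingers": 0},
  {"xyz": [2,-219,-110],"delta_rot": [0,0,0],"fingers": 0},
])

```text
time_s: 18.8
ee_pos: [0.5842, -0.0764, 0.2958]
eef_rot: [1.0, 0.001, -0.001, -0.0]
wrist_force: [0.1, 0.6, -1.0]
finger_gap: 0.0326
```

>>> carry_out([
  {"xyz": [0,-20,0],"delta_rot": [0,0,0],"fingers": 0},
  {"xyz": [0,-50,0],"delta_rot": [0,0,0],"fingers": 0},
  {"xyz": [0,-80,0],"delta_rot": [0,0,0],"fingers": 0},
  {"xyz": [0,-95,0],"delta_rot": [0,0,0],"fingers": 0},
  {"xyz": [0,-100,0],"delta_rot": [0,0,0],"fingers": 0},
  {"xyz": [0,-100,30],"delta_rot": [0,0,0],"fingers": 0},
  {"xyz": [0,-100,65],"delta_rot": [0,0,0],"fingers": 0},
  {"xyz": [0,-100,92],"delta_rot": [0,0,0],"fingers": 0},
  {"xyz": [0,-100,103],"delta_rot": [0,0,0],"fingers": 0},
  {"xyz": [0,-100,106],"delta_rot": [0,0,0],"fingers": 0},
  {"xyz": [0,-100,107],"delta_rot": [0,0,0],"fingers": 0},
  {"xyz": [0,-100,107],"delta_rot": [0,0,0],"fingers": 0},
])

```text
time_s: 20.0
ee_pos: [0.5847, 0.0205, 0.1909]
eef_rot: [1.0, 0.0, 0.001, 0.0]
wrist_force: [-2.4, -1.6, 3.0]
finger_gap: 0.0329
```

>>> carry_out([
  {"xyz": [0,0,0],"delta_rot": [0,0,0],"fingers": 0.8},
  {"xyz": [0,0,0],"delta_rot": [0,0,0],"fingers": 0.8},
  {"xyz": [0,0,0],"delta_rot": [0,0,0],"fingers": 0.8},
  {"xyz": [0,0,0],"delta_rot": [0,0,0],"fingers": 0.8},
  {"xyz": [0,0,-20],"delta_rot": [0,0,0],"fingers": 0.8},
  {"xyz": [0,0,-60],"delta_rot": [0,0,0],"fingers": 0.8},
  {"xyz": [0,0,-110],"delta_rot": [0,0,0],"fingers": 1},
  {"xyz": [-60,0,-160],"delta_rot": [0,0,0],"fingers": 1},
  {"xyz": [-130,0,-210],"delta_rot": [0,0,0],"fingers": 1},
  {"xyz": [-180,0,-210],"delta_rot": [0,0,0],"fingers": 1},
  {"xyz": [-180,0,-210],"delta_rot": [0,0,0],"fingers": 1},
  {"xyz": [-180,0,-210],"delta_rot": [0,0,0],"fingers": 1},
])

```text
time_s: 21.2
ee_pos: [0.4012, 0.0212, 0.4029]
eef_rot: [1.0, 0.001, 0.003, 0.0]
wrist_force: [0.5, 0.3, 0.8]
finger_gap: 0.0851
```

Run:
```python
from h import *
p,_=snapshot("top");q,_=snapshot("scene")
save(np.vstack([cv2.resize(p[140:240,100:400],None,fx=2.5,fy=2.5),cv2.resize(q[130:250,110:410],None,fx=2.5,fy=2.5)]),"g5.png")
s=read_state();print(s["ee_pos"],s["wrist_force"])
```

```text
[0.40349084 0.0211236  0.40098017] [ 0.72334023 -0.09671769 -0.34303805]
```

View pics/g5.png

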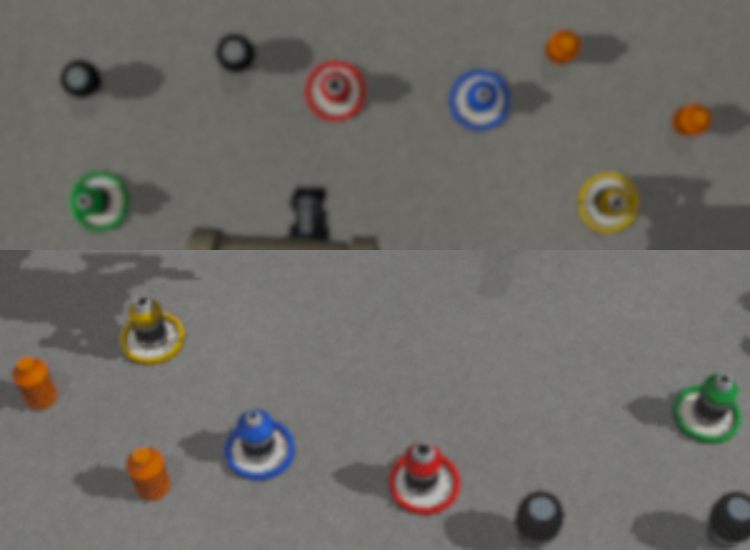

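All four lenses stand upright in cups of their own colour (red at crop 335,85; blue 484,95; green 87,200; yellow 615,202). The eyepieces and the orange parts haven't moved. One last number check on the noses, then I'll hand in.

Run:
```python
from h import *
cup={"r":(.584,.021),"b":(.5757,-.1405),"g":(.456,.286),"y":(.463,-.285)}
for k,(x,y) in {"r":(335,85),"b":(484,95),"g":(85,201),"y":(616,202)}.items():
    w=px2world("top",140+y/2.5,100+x/2.5,.063)[:2];print(k,np.round((w-cup[k])*1000,1))
for x,y in((81,78),(236,53)): 
    print("eyepiece now",px2world("top",140+y/2.5,100+x/2.5,.055)[:2])
for x,y in((97,147),(249,122)): print("eyepiece start",px2world("top",110+y/2.4,90+x/2.4,.055)[:2])
print(hand_in())
```

```text
r [-0.4 -4.2]
b [-0.7 -1.7]
g [-0.5 -1.5]
y [-0.2  0.8]
eyepiece now [0.58906028 0.2948736 ]
eyepiece now [0.61778105 0.12497294]
eyepiece start [0.58887786 0.30041573]
eyepiece start [0.61876046 0.12676347]
the job is handed in; nothing more can be done
None
```

All four lenses were gripped by the barrel, carried upright and lowered into the cup of their own colour before being released. I then pulled the arm clear and handed the job in at about 21 s of the 99 s allowed.

- **Lenses:** The last pictures from both cameras showed all four upright in the right cups. The top camera put their tips within about 4 mm of the cup centres, against a limit of 13 mm.
- **Eyepieces and look-alikes:** Both eyepieces were still upright and within about 6 mm of their starting positions, which is within my pixel-reading error. The orange look-alikes were not touched.
- **Disagreements and failures:**
  - The colour-blob estimates from the scene camera were 8–9 mm off the top camera's in x. I used the top camera, and later tip readings from both cameras agreed to about 2–3 mm.
  - One move call was refused, probably because it left out `delta_rot`. I resent it in full, and nothing had been disturbed.

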